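# Present a sample tube to the code reader

### The job

Take the long tube out of the rack with a gentle grip on its thin glass, carry it roughly upright over the splash screen, and hold it upright over the middle of the code reader's dark window with about one centimetre of air under its foot, so that the code on its underside can be read. The tube must never touch the reader or the screen, the gripper must not touch the screen, and the short tubes, bottles, jar, beaker and pipette stay where they are. Finish while still holding the tube there, steady; do not put it down or let go.

Things in the scene. Friction and masses are not known exactly. Their poses are not given: they have to be found in the camera images.
- tube: the long tube, tallest in the rack: straight labelled glass, 16 mm diameter, 112 mm long, plus a tan cap 18 mm wide, 14 mm high; about 30 g. Stands loose in a rack hole: foot 5 mm, glass top 117, cap top 131 mm above the bench. Origin: centre of its flat foot; z up along it. Thin glass, breaks above 120 N from the fingers (both pads added); a 20 to 30 N grip holds it well
- rack: fixed aluminium rack, 160 (its x) by 90 (its y) by 60 mm high; origin: centre of its underside. Six 18.5 mm holes at x = -45, 0, 45, y = -20, 20 mm; floor 5 mm above the bench. Three tubes, one per column (different x): fingers closing along the rack's y have free space beside each. It is on one side of the screen, left or right, the reader on the other
- reader: fixed low cream-coloured code reader, 130 mm (its x) by 120 mm (its y) by 45 mm high, with a round dark window in the middle of its top; origin at the centre of its underside
- reader_window (a point): centre of the reader's dark window, 34 mm across, level with the reader's top, 45 mm above the bench; z up. A steel bezel ring, 35 mm inside and 47 mm outside diameter, stands 3 mm higher around it
- screen: fixed upright splash screen between rack and reader, a pale panel with an aluminium top rail: 420 mm long (its x), up to 12 mm thick (feet 50 mm), top edge 140 mm above the bench; origin under its middle, on the bench; its y points across it, to the robot's left
- amber_a: first of two amber reagent bottles, 42 mm diameter, 85 mm tall, loose on the bench beyond the work area; origin at the centre of its underside
- amber_b: second amber reagent bottle, like the first
- jar: low clear jar with a white lid, 64 mm diameter, 60 mm tall, loose; origin at the centre of its underside
- beaker: open glass beaker, 68 mm diameter, 90 mm tall, loose; origin at the centre of its underside
- pipette: green and white hand pipette lying on the bench, about 225 mm long and 24 mm thick, loose; origin under its middle
- short_tube_a: short capped tube standing in the rack, 16 mm diameter, 80 mm tall with its 18 mm wide, 10 mm high tan cap, top about 85 mm above the bench; origin at the centre of its underside
- short_tube_b: second short tube in the rack, same as the first

How it is judged:
On the way:
1. the held tube crosses above the screen, its foot higher than the top edge (y of tube in the frame of screen between -0.05 and 0.05 m and x of tube in the frame of screen between -0.25 and 0.25 m and height (world z) of tube above 0.14 m and contact force between the fingers and tube above 1 N), for 0.02 s.
At the end, for the whole second after the job is handed in: Fingers hold the long tube still (under 20 mm/s), upright within 0.12 rad, foot within 8 mm sideways of the window centre and 4 to 20 mm above it, touching neither reader, rack nor screen; short tubes, bottles, jar, beaker and pipette within 20 mm of their starts (horizontal distance between tube and reader_window below 0.008 m and z of tube in the frame of reader_window between 0.004 and 0.02 m and angle between tube's own z axis and vertical below 0.12 rad and contact force between the fingers and tube above 1 N and contact force between tube and reader below 0.1 N and contact force between tube and rack below 0.1 N and contact force between tube and screen below 0.1 N and linear speed of tube below 0.02 m/s and distance of each of amber_a, amber_b, jar, beaker, pipette, short_tube_a, short_tube_b from where it was at the start of the episode below 0.02 m); the arm keeps its last pose, push and grip.
It fails at once if the fingers push on the long tube with more than 120 N (both pads added) (contact force between the fingers and tube above 120 N).
It fails at once if the long tube touches the reader (over 0.5 N) (contact force between tube and reader above 0.5 N).
It fails at once if the long tube or the fingers touch the screen (over 1 N) (contact force between any of tube, the fingers and screen above 1 N).
It fails at once if the long tube tips more than 0.5 rad (angle between tube's own z axis and vertical above 0.5 rad).
It fails at once if a short tube, bottle, the jar, beaker or pipette is moved more than 20 mm (distance of any of amber_a, amber_b, jar, beaker, pipette, short_tube_a, short_tube_b from where it was at the start of the episode above 0.02 m).
It also fails if it takes over 43 s, if anything falls off the work surface, if the arm or the gripper's body presses on something with over 40 N, if the wrist force passes 120 N, or if a joint passes its speed limit or range.

### The arm

A 6-joint arm with a two-finger parallel gripper is mounted at the origin on the work surface. World frame = base frame: x ahead of the robot, y to its left, z up, the work surface at z = 0. Lengths are in m, angles in rad, forces in N, time in s.
With the tool pointing down it reaches from about 0.325 to 0.9 m from the base axis. Payload 6.1 kg.
Tool frame: the origin (TCP) lies on the centre line of the jaws, within the pads' length; the fingertips stand 17 mm ahead of it and the grasp point (between the pads) lies 2 mm behind it (arm.tip_reach is the distance from the TCP to the fingertips, in m); z points along the fingers, y is the line along which they close (so a half turn about z gives the same grasp; the last joint's range is limited). The gripper opens to 87 mm and grips with 3 to 60 N. Pads are 19 mm wide; open, the fingers measure 117 mm over their backs; the gripper's body (75 mm by 190 mm) begins 51 mm behind the grasp point.
Start: joints at [-1.269, 0.22, 1.526, -0, 1.395, -0.126], TCP at [0.259, -0.569, 0.24] pointing down, gripper open.
Joint ranges: [-2.98, 2.98], [-0.91, 2.08], [0.09, 2.57], [-1.24, 4.39], [0.2, 2.65], [-2.68, 2.68]. Speed limits (rad/s): [2.57, 2.57, 3.01, 3.14, 3.14, 3.14].

### API

Orientations are given as a unit quaternion [x, y, z, w].
In Python, from cell import arm, read_camera, workorder gives the robot as it stands.
- The arm moves only by the tool arm_command, never from a script. Its argument "rows" is a list of rows, each a list of 6 numbers: the shift along the tool's x, y, z as a fraction of full scale, then the turn, a rotation vector about the tool's x, y, z as a fraction of full scale. In form: [[dx, dy, dz, wx, wy, wz], ...]. A call has 1 to 20 rows; each row is the pose to reach, as a shift and turn from the pose commanded when the call began, along the tool's axes at that moment, turning the shorter way round; what a row does not reach only later rows make up. Full scale, the value 1, is 0.75 m for a shift and pi rad for a turn. A row lasts 1/8 s, in which the tool goes at most 62.5 mm and 10.7 degrees, less where a joint would pass 70% of its speed; a pose out of reach is approached as far as the arm can. A call with a number of a shift or a turn outside -1 to 1 is refused whole. A call with a gripper value outside its range is refused whole. "grip" is the closure, from -1 (fully open) to 1 (shut), set as the call begins (left out, the last holds). The fingers move at their own pace and stop on an object; the grip force is fixed at half the most. Time passes only in rows, so rows that repeat a pose let the fingers close. It gives the time, the measured TCP pose, the force, the opening and the grip force at its end, in the units of the state.
- arm.observe(): the state, without advancing time (a new reading comes with each control period).
- read_camera(name): name is "scene" or "top" or "wrist"; returns a dict with "image" (480x640x3 uint8, red, green, blue), "range_z" (480x640 float32, m along the optical axis (not along the pixel's ray), 0 where there is no reading), "K" (3x3 intrinsics, pixels), "k1" (the pictures are not rectified: a ray, as slopes to the right and down, at radius r is drawn at 1 + k1 r^2 times it, then the intrinsics apply), "camera_from_world" (4x4, takes a point from world to camera coordinates); the wrist camera has in their place "hand_eye" (4x4, takes a point from camera to tool coordinates, whose origin is the TCP and whose axes are the flange's). Camera axes: x right, y down, z forward; pixel columns grow to the right and rows downward; lengths in m; the calibration is good to about 2 mm. A picture is of the moment at which its call begins: read the wrist's pose just before it.
- workorder.finish_job(): hands the job in; it is judged then, once.
The state is a dict: "time_s": time; "qpos": joint angles; "qvel": joint speeds; "joint_torque": joint torques, N m; "ee_pos": TCP position; "ee_rot": TCP orientation; "contact_force": force on the tool from outside, world axes, zero at the start; "wrist_torque": the same for the moment, N m; "finger_gap": finger opening in m; "gripper_force": force on a finger pad.
Only numpy, scipy, OpenCV 4.12 (cv2) and the standard library are available. Lean on these libraries where they do the work, as an engineer would, in place of code of your own. Each camera call takes 0.05 s, during which the arm holds its last target. There are 200 camera calls.

## Working session

There is one attempt and no reset: what is moved stays moved. The work goes in short steps, Python scripts to look and compute and a tool call to move; the robot and the scene stay as the last step left them, time stands still between calls to the robot, and variables do not carry over. Pictures are saved under pics/ and viewed, at most 10 in all, crops included, and the job is handed in when it is done.

Besides the shell and the picture viewer there is one more tool, called as name(argument=value, ...) on one line, values as JSON. arm_command: Moves the arm, as the interface text tells. Its arguments: {"type":"object","properties":{"rows":{"type":"array"},"grip":{"type":"number"}},"required":["rows"]}

```bash
mkdir -p pics
cat > h.py <<'E'
import numpy as np, cv2
from cell import arm, read_camera, workorder
from scipy.spatial.transform import Rotation as R
def cloud(c, T=None):
    K=c["K"];k1=c["k1"];z=c["range_z"]
    v,u=np.mgrid[0:480,0:640]
    xd=(u-K[0,2])/K[0,0];yd=(v-K[1,2])/K[1,1]
    x,y=xd.copy(),yd.copy()
    for _ in range(8):
        s=1+k1*(x*x+y*y);x=xd/s;y=yd/s
    P=np.stack([x*z,y*z,z,np.ones_like(z)],-1)
    if T is None:T=np.linalg.inv(c["camera_from_world"])
    W=(P@T.T)[...,:3];W[z<=0]=np.nan
    return W
def toolT(s):
    T=np.eye(4);T[:3,:3]=R.from_quat(s["ee_rot"]).as_matrix();T[:3,3]=s["ee_pos"];return T
def save(n,c):
    cv2.imwrite(f"pics/{n}.png",c["image"][...,::-1])
E
python3 - <<'E'
from h import *
s=arm.observe();print(s)
for n in("top","scene"):
    c=read_camera(n);save(n+"0",c);np.save(n+"0.npy",cloud(c))
    T=np.linalg.inv(c["camera_from_world"]);print(n,T[:3,3].round(3),T[:3,2].round(2),c["k1"])
E
```

```text
{'time_s': 0.0, 'qpos': array([-1.26912541e+00,  2.21217831e-01,  1.52759705e+00, -2.28867599e-05,
        1.39469525e+00, -1.26080504e-01]), 'qvel': array([-8.33021614e-05, -8.01851277e-04,  1.61389675e-03, -3.08273011e-04,
        2.26154019e-03, -1.52493185e-04]), 'joint_torque': array([-2.03787007e-03, -4.94612432e+01, -3.87383509e+01,  6.98168739e-02,
        5.70677756e-02, -1.71887064e-04]), 'ee_pos': array([ 0.2590931, -0.5681286,  0.2384498]), 'ee_rot': array([ 9.77214764e-01,  2.12250761e-01, -9.52854807e-05, -9.54056411e-04]), 'contact_force': array([ 0.2374061 ,  0.32242985, -0.14133497]), 'wrist_torque': array([ 0.04274014, -0.0503905 ,  0.05638426]), 'gripper_force': 0.0, 'finger_gap': 0.0869521439270003}
top [ 0.51  -0.011  1.651] [ 0.06 -0.01 -1.  ] -0.03159021094242628
scene [1.271 0.017 0.753] [-0.68 -0.01 -0.74] -0.09716792608560475
```

View pics/top0.png

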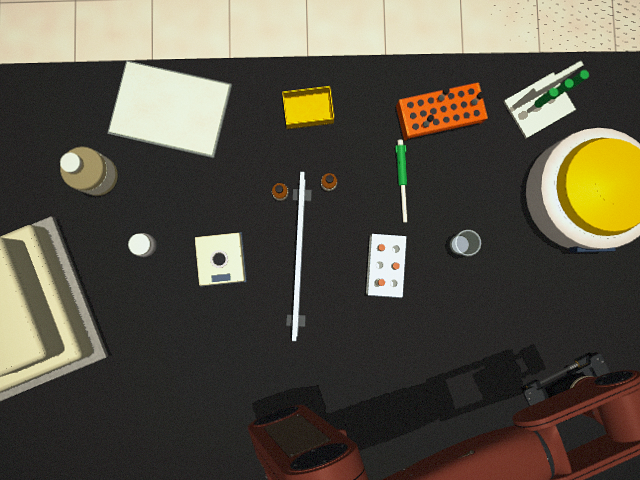

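View pics/scene0.png

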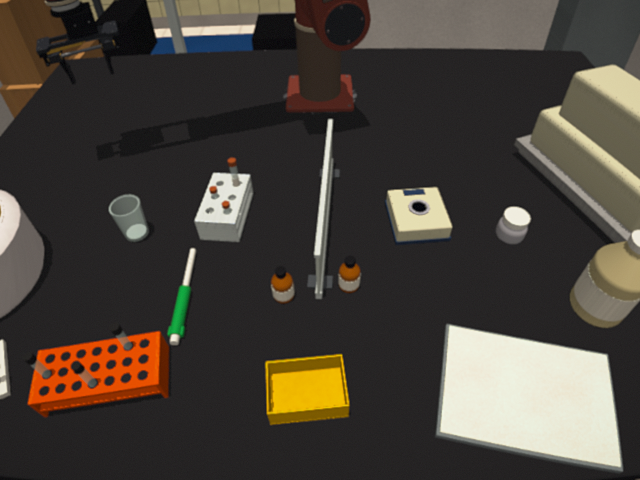

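The top view has the rack at about (386,265), the screen from (302,175) to (294,338), and the reader at (220,260) with its window at (220,259). In the scene view the tall tube's cap is at (232,161), which is the robot-side column of the rack (top view about (379,283)). Next I'll measure these.

Run:
```python
from h import *
t=np.load("top0.npy");s=np.load("scene0.npy")
vv,uu=np.mgrid[0:480,0:640]
def box(W,u0,u1,v0,v1,z0,z1):
    m=(uu>=u0)&(uu<=u1)&(vv>=v0)&(vv<=v1)&(W[...,2]>z0)&(W[...,2]<z1)
    return W[m]
def rect(P,name):
    r=cv2.minAreaRect((P[:,:2]*1000).astype(np.float32));print(name,len(P),np.round(r[0],1),np.round(r[1],1),round(r[2],2),"zmed",np.median(P[:,2]).round(4))
for n,W,b in(("top",t,[(355,420,225,310),(185,255,225,295),(285,310,165,345),(360,400,270,300)]),("scene",s,[(185,265,165,250),(375,460,175,250),(305,345,110,305),(215,250,145,185)])):
    rect(box(W,*b[0],.05,.07),n+" rack"); rect(box(W,*b[1],.038,.053),n+" reader"); rect(box(W,*b[2],.13,.15),n+" screen")
    P=box(W,*b[3],.105,.14);rect(P,n+" cap");print(P.mean(0).round(4),P.max(0).round(4),P.min(0).round(4))
# window: dark pixels on reader in both, using depth
for n,b in(("top",(205,235,248,270)),("scene",(405,432,196,218))):
    im=cv2.imread(f"pics/{n}0.png",0);W=t if n=="top" else s
    m=(uu>=b[0])&(uu<=b[1])&(vv>=b[2])&(vv<=b[3])&(im<60);P=W[m];print(n,"win",m.sum(),uu[m].mean(),vv[m].mean(),np.nanmean(P,0).round(4))
```

```text
top rack 1863 [ 536.3 -217.4] [ 91.4 160. ] 84.6 zmed 0.06
top reader 2125 [564.3 223.7] [129.7 121.5] 4.71 zmed 0.0452
top screen 684 [564.4  13.7] [ 10.2 418.4] 85.83 zmed 0.14
top cap 43 [ 493.  -192.3] [16.2 15. ] 88.52 zmed 0.1306
[ 0.4935 -0.1926  0.1297] [ 0.5006 -0.1842  0.1375] [ 0.4854 -0.2004  0.1061]
scene rack 1853 [ 536.  -217.3] [ 91.  166.2] 84.63 zmed 0.0599
scene reader 2276 [564.3 223.7] [132.2 119.4] 4.99 zmed 0.0453
scene screen 726 [564.9  14.1] [ 10.3 421.8] 85.96 zmed 0.1402
scene cap 99 [ 494.  -191.9] [18.8 17.5] 45.96 zmed 0.1248
[ 0.4969 -0.1906  0.1227] [ 0.5026 -0.1828  0.1338] [ 0.4814 -0.2006  0.1051]
top win 102 218.87254901960785 258.9117647058824 [0.5631 0.223  0.0458]
scene win 95 418.61052631578946 206.43157894736842 [0.5607 0.2248 0.0459]
```

```bash
cat >> h.py <<'E'
def row(p,yaw,T=None):
    """target TCP world p, tool x heading yaw deg, tool down -> fractions; T=commanded tool pose"""
    T=toolT(arm.observe()) if T is None else T
    a=np.radians(yaw);G=np.array([[np.cos(a),np.sin(a),0],[np.sin(a),-np.cos(a),0],[0,0,-1]])
    d=T[:3,:3].T@(np.array(p)-T[:3,3]);w=R.from_matrix(T[:3,:3].T@G).as_rotvec()
    return np.r_[d/.75,w/np.pi].round(4).tolist()
E
python3 -c "
from h import *
print(row([.4933,-.193,.22],-5.4))"
```

```text
[0.4916, -0.3255, 0.0254, -0.0006, 0.0001, 0.1662]
```

arm_command(rows=[[0.25, -0.16, 0.01, 0, 0, 0.08], [0.4916, -0.3255, 0.0254, -0.0006, 0, 0.1662], [0.4916, -0.3255, 0.0254, -0.0006, 0, 0.1662], [0.4916, -0.3255, 0.0254, -0.0006, 0, 0.1662], [0.4916, -0.3255, 0.0254, -0.0006, 0, 0.1662], [0.4916, -0.3255, 0.0254, -0.0006, 0, 0.1662], [0.4916, -0.3255, 0.0254, -0.0006, 0, 0.1662], [0.4916, -0.3255, 0.0254, -0.0006, 0, 0.1662], [0.4916, -0.3255, 0.0254, -0.0006, 0, 0.1662], [0.4916, -0.3255, 0.0254, -0.0006, 0, 0.1662], [0.4916, -0.3255, 0.0254, -0.0006, 0, 0.1662], [0.4916, -0.3255, 0.0254, -0.0006, 0, 0.1662]], grip=-1)

```text
time_s: 1.6
ee_pos: [0.4931, -0.1946, 0.2205]
ee_rot: [0.999, -0.048, 0.0, 0.001]
contact_force: [-0.5, -0.5, 0.1]
finger_gap: 0.0868
gripper_force: 0.0
```

Run:
```python
from h import *
s=arm.observe();print(s["time_s"],s["ee_pos"],R.from_quat(s["ee_rot"]).as_matrix().round(3).tolist(),s["qpos"].round(2))
T=toolT(s);c=read_camera("wrist");save("w1",c)
W=cloud(c,T@np.array(c["hand_eye"]))
m=(W[...,2]>.118)&(W[...,2]<.14)&(abs(W[...,0]-.493)<.03)&(abs(W[...,1]+.193)<.03)
P=W[m];print(len(P),P.mean(0) if len(P) else 0,P.min(0),P.max(0))
print(row([.4933,-.193,.086],-5.4))
```

```text
1.6 [ 0.49305632 -0.1945648   0.22053077] [[0.995, -0.096, 0.0], [-0.096, -0.995, -0.002], [0.0, 0.002, -1.0]] [-0.52  0.01  1.8  -0.    1.34  1.14]
828 [ 0.49383342 -0.19446947  0.13123617] [ 0.4838953  -0.20318484  0.1188673 ] [ 0.50165147 -0.18569049  0.13443265]
[-0.0001, -0.0022, 0.1794, 0.0006, -0.0002, -0.0005]
```

View pics/w1.png

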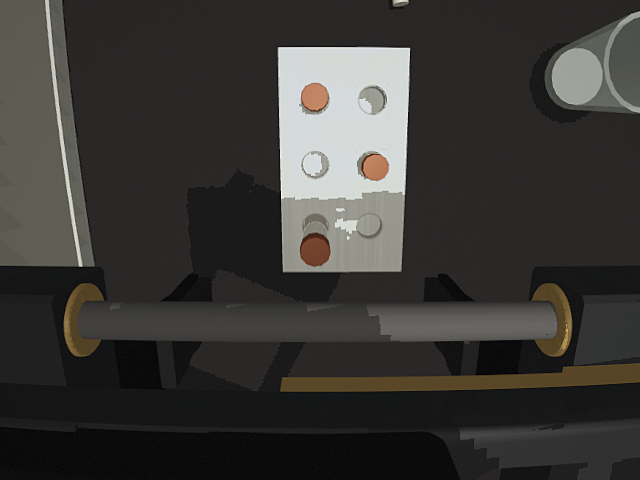

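The wrist view shows the tall cap at (315,250), with the fingers straddling it along the rack's y. The cap centre from this view agrees within 2 mm, so I'll go down.

arm_command(rows=[[0, -0.001, 0.06, 0.0006, 0, 0], [0, -0.001, 0.11, 0.0006, 0, 0], [0, -0.001, 0.15, 0.0006, 0, 0], [0, -0.001, 0.17, 0.0006, 0, 0], [0, -0.001, 0.1794, 0.0006, 0, 0], [0, -0.001, 0.1794, 0.0006, 0, 0], [0, -0.001, 0.1794, 0.0006, 0, 0]])

```text
time_s: 2.52
ee_pos: [0.4945, -0.1936, 0.0872]
ee_rot: [0.999, -0.047, 0.001, 0.0]
contact_force: [0.3, -0.0, 0.9]
finger_gap: 0.0872
gripper_force: 0.0
```

arm_command(rows=[[0, 0, 0, 0, 0, 0], [0, 0, 0, 0, 0, 0], [0, 0, 0, 0, 0, 0], [0, 0, 0, 0, 0, 0], [0, 0, 0, 0, 0, 0], [0, 0, 0, 0, 0, 0]], grip=0.5)

```text
time_s: 3.28
ee_pos: [0.4936, -0.1931, 0.0859]
ee_rot: [0.999, -0.047, 0.0, -0.0]
contact_force: [0.1, -0.5, 0.4]
finger_gap: 0.0348
gripper_force: 0.0
```

arm_command(rows=[[0, 0, 0, 0, 0, 0], [0, 0, 0, 0, 0, 0], [0, 0, 0, 0, 0, 0], [0, 0, 0, 0, 0, 0], [0, 0, 0, 0, 0, 0], [0, 0, 0, 0, 0, 0]], grip=0.8)

```text
time_s: 4.03
ee_pos: [0.4936, -0.1931, 0.0859]
ee_rot: [0.999, -0.047, 0.0, -0.0]
contact_force: [-0.7, -0.7, 1.0]
finger_gap: 0.0151
gripper_force: 40.2
```

arm_command(rows=[[0, 0, -0.01, 0, 0, 0], [0, 0, -0.03, 0, 0, 0], [0, 0, -0.06, 0, 0, 0], [0, 0, -0.09, 0, 0, 0], [0, 0, -0.12, 0, 0, 0], [0, 0, -0.15, 0, 0, 0], [0, 0, -0.18, 0, 0, 0], [0, 0, -0.205, 0, 0, 0], [0, 0, -0.225, 0, 0, 0], [0, 0, -0.235, 0, 0, 0], [0, 0, -0.235, 0, 0, 0], [0, 0, -0.235, 0, 0, 0]])

```text
time_s: 5.52
ee_pos: [0.4931, -0.1929, 0.2613]
ee_rot: [0.999, -0.047, -0.0, -0.0]
contact_force: [-0.8, 0.2, 0.5]
finger_gap: 0.0152
gripper_force: 40.2
```

Run:
```python
from h import *
s=arm.observe();print(s["time_s"],s["ee_pos"],s["finger_gap"],s["gripper_force"],s["qpos"].round(2))
T=toolT(s)
c=read_camera("scene");save("s2",c);W=cloud(c)
m=(abs(W[...,0]-s["ee_pos"][0])<.04)&(abs(W[...,1]-s["ee_pos"][1])<.03)&(W[...,2]>.12)&(W[...,2]<.235)
P=W[m]
for z in np.arange(.12,.235,.01):
    Q=P[(P[:,2]>z)&(P[:,2]<=z+.01)]
    if len(Q):print(z.round(3),len(Q),Q.mean(0).round(4),Q.min(0).round(3),Q.max(0).round(3))
v,u=np.nonzero(m);print(u.min(),u.max(),v.min(),v.max())
im=c["image"][...,::-1][60:300,120:440];cv2.imwrite("pics/s2c.png",cv2.resize(im,None,fx=2.4,fy=2.4))
for p in ([.53,.0,.262],[.5643,.2237,.262]):print(row(p,-5.4))
```

```text
5.525 [ 0.49309696 -0.19287556  0.2612586 ] 0.0152002720843201 40.15463473275304 [-0.52 -0.02  1.75  0.    1.42  1.14]
0.18 27 [ 0.4982 -0.191   0.1853] [ 0.492 -0.2    0.181] [ 0.502 -0.184  0.189]
0.19 28 [ 0.499  -0.1907  0.1948] [ 0.494 -0.2    0.191] [ 0.503 -0.184  0.2  ]
0.2 34 [ 0.4989 -0.1903  0.2047] [ 0.493 -0.2    0.2  ] [ 0.503 -0.183  0.21 ]
0.21 33 [ 0.499  -0.1907  0.2149] [ 0.492 -0.199  0.21 ] [ 0.503 -0.184  0.219]
0.22 36 [ 0.4988 -0.1905  0.2253] [ 0.493 -0.2    0.22 ] [ 0.503 -0.184  0.23 ]
0.23 15 [ 0.4988 -0.1913  0.2328] [ 0.492 -0.199  0.23 ] [ 0.502 -0.184  0.235]
220 231 121 143
[0.0248, -0.2606, -0.0009, -0.0003, 0.0004, -0.0]
[0.0422, -0.5619, -0.0007, -0.0003, 0.0004, -0.0]
```

View pics/s2c.png

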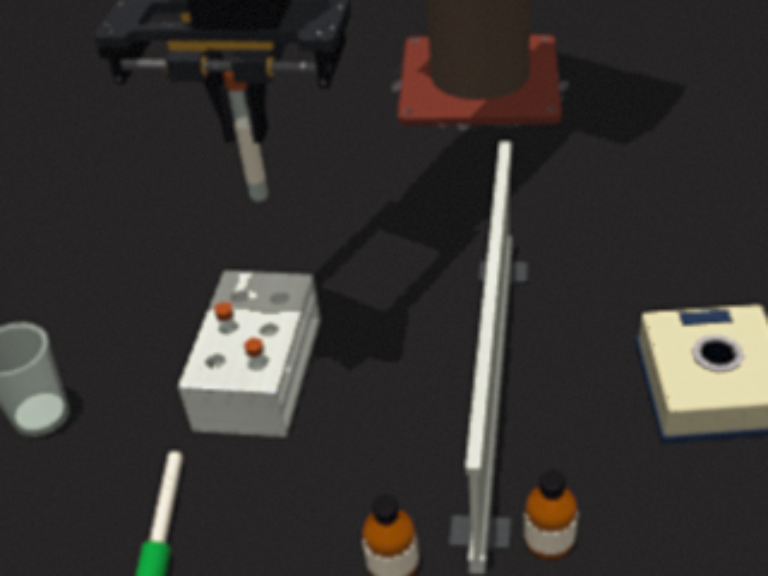

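The tube hangs upright in the fingers, foot at about z = 0.18, so it clears the 0.14 m screen. I'll carry it across.

arm_command(rows=[[0.001, -0.01, 0, -0.0003, 0.0004, 0], [0.003, -0.04, 0, -0.0003, 0.0004, 0], [0.006, -0.08, 0, -0.0003, 0.0004, 0], [0.009, -0.12, 0, -0.0003, 0.0004, 0], [0.012, -0.16, 0, -0.0003, 0.0004, 0], [0.015, -0.2, 0, -0.0003, 0.0004, 0], [0.018, -0.24, 0, -0.0003, 0.0004, 0], [0.021, -0.28, 0, -0.0003, 0.0004, 0], [0.024, -0.32, 0, -0.0003, 0.0004, 0], [0.027, -0.36, 0, -0.0003, 0.0004, 0], [0.03, -0.4, 0, -0.0003, 0.0004, 0], [0.033, -0.44, 0, -0.0003, 0.0004, 0], [0.036, -0.48, 0, -0.0003, 0.0004, 0], [0.039, -0.515, 0, -0.0003, 0.0004, 0], [0.041, -0.54, 0, -0.0003, 0.0004, 0], [0.042, -0.555, 0, -0.0003, 0.0004, 0], [0.0422, -0.5619, 0, -0.0003, 0.0004, 0], [0.0422, -0.5619, 0, -0.0003, 0.0004, 0], [0.0422, -0.5619, 0, -0.0003, 0.0004, 0], [0.0422, -0.5619, 0, -0.0003, 0.0004, 0]])

```text
time_s: 8.07
ee_pos: [0.5648, 0.2229, 0.2624]
ee_rot: [0.999, -0.048, 0.001, 0.0]
contact_force: [0.3, 0.1, -0.3]
finger_gap: 0.015
gripper_force: 40.2
```

```bash
cat > m.py <<'E'
from h import *
s=arm.observe();e=s["ee_pos"];print(s["time_s"],e,R.from_quat(s["ee_rot"]).as_matrix()[2].round(4),s["finger_gap"],s["gripper_force"])
c=read_camera("scene");save("m",c);W=cloud(c)
m=(abs(W[...,0]-e[0])<.03)&(abs(W[...,1]-e[1])<.03)&(W[...,2]>e[2]-.1)&(W[...,2]<e[2]-.02)&(W[...,2]>.052)
P=W[m];print(len(P),P.min(0).round(4))
for z in np.arange(e[2]-.1,e[2]-.02,.01):
    Q=P[(P[:,2]>z)&(P[:,2]<=z+.01)]
    if len(Q)>4:
        r=lambda q:np.r_[np.hypot(Q[:,0]-q[0],Q[:,1]-q[1])-.008]
        from scipy.optimize import least_squares
        print(z.round(3),len(Q),least_squares(r,[Q[:,0].mean()-.006,Q[:,1].mean()],loss="soft_l1",f_scale=.001).x.round(4))
vv,uu=np.mgrid[0:480,0:640]
g=(abs(W[...,2]-.045)<.006)&(abs(W[...,0]-.564)<.08)&(abs(W[...,1]-.224)<.08)
q=cv2.minAreaRect((W[g][:,:2]*1000).astype(np.float32));print("reader",q)
im=c["image"][...,::-1][100:260,330:510];cv2.imwrite("pics/mc%d.png"%(s["time_s"]*10),cv2.resize(im,None,fx=3.5,fy=3.5))
print("win now",row([.5643,.2237,e[2]-.114],-5.4))
E
python3 m.py; ls pics
```

```text
8.075 [0.56478579 0.22293272 0.26235161] [ 1.9e-03  9.0e-04 -1.0e+00] 0.014974681758285039 40.154691834468395
206 [0.5623 0.2144 0.1821]
0.182 30 [0.5636 0.2228]
0.192 25 [0.5638 0.2235]
0.202 37 [0.565  0.2229]
0.212 34 [0.5649 0.2232]
0.222 37 [0.5648 0.2229]
0.232 42 [0.5645 0.2233]
reader ((563.695068359375, 223.6455841064453), (134.12294006347656, 119.92952728271484), 4.802260398864746)
win now [-0.001, -0.001, 0.152, 0.0003, -0.0006, -0.0003]
m.png
mc80.png
s2.png
s2c.png
scene0.png
top0.png
w1.png
```

arm_command(rows=[[0, -0.001, 0.02, 0.0003, -0.0006, 0], [0, -0.001, 0.05, 0.0003, -0.0006, 0], [0, -0.001, 0.08, 0.0003, -0.0006, 0], [0, -0.001, 0.11, 0.0003, -0.0006, 0], [0, -0.001, 0.135, 0.0003, -0.0006, 0], [0, -0.001, 0.148, 0.0003, -0.0006, 0], [0, -0.001, 0.156, 0.0003, -0.0006, 0], [0, -0.001, 0.161, 0.0003, -0.0006, 0], [0, -0.001, 0.164, 0.0003, -0.0006, 0], [0, -0.001, 0.164, 0.0003, -0.0006, 0], [0, -0.001, 0.164, 0.0003, -0.0006, 0], [0, -0.001, 0.164, 0.0003, -0.0006, 0]])

```text
time_s: 9.62
ee_pos: [0.5652, 0.2242, 0.1395]
ee_rot: [0.999, -0.047, 0.0, -0.0]
contact_force: [0.9, -0.3, -0.1]
finger_gap: 0.0154
gripper_force: 40.2
```

```bash
python3 m.py; mv pics/mc*[!0].png pics/fin.png 2>/dev/null; ls pics
```

```text
9.625 [0.56515127 0.22415731 0.13954381] [ 3.e-04 -3.e-04 -1.e+00] 0.015412261559902345 40.154611699981615
149 [0.5621 0.2168 0.0588]
0.06 22 [0.5636 0.2257]
0.07 20 [0.5641 0.2257]
0.08 29 [0.5647 0.2257]
0.09 28 [0.5645 0.2257]
0.1 28 [0.5638 0.2256]
0.11 21 [0.5646 0.2254]
reader ((563.6144409179688, 223.61415100097656), (133.48651123046875, 119.34966278076172), 4.645406246185303)
win now [-0.0011, 0.0007, 0.1519, -0.0001, -0.0001, -0.0]
fin.png
m.png
mc80.png
s2.png
s2c.png
scene0.png
top0.png
w1.png
```

View pics/fin.png

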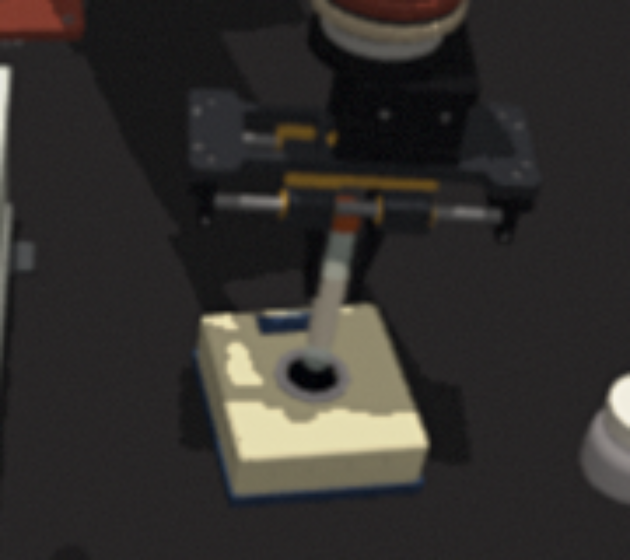

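The crop shows the tube's foot at (317,362), just above the window at (312,376) and centred on it. That fits about 13 mm of air.

```bash
python3 -c "
from h import *
print(workorder.finish_job())"
```

```text
the job is handed in; nothing more can be done
None
```

The job is handed in with the arm still holding the long tube upright over the reader window, about 13 mm of air under its foot and within about 2 mm of centre; the hand-in gave no verdict, and the grip read 40 N per pad (about 80 N in all, above the suggested 20–30 N but under the 120 N limit).

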